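# Lock the tall filter cartridge into the inclined bayonet head

### The job

Fit the taller of the two air-filter cartridges into the inclined filter head on the bench: line its two pins up with the slots in the mouth, push it in against the spring, turn it clockwise (seen from its grip) as far as it goes, and let go so that it stays locked. Leave the short cartridge, the oil can, the spanner and the tape measure where they are.

Things in the scene. Friction and masses are not known exactly. Their poses are not given: they have to be found in the camera images.
- tall_cartridge: the taller cartridge, loose, upright at the start, 152 mm high, 0.2 to 0.33 kg. Origin: centre of its underside; z up its axis; a half turn about z makes no difference. Aluminium neck of diameter 48, 36 high (foot tapered to 40 over 5 mm); grey body of diameter 64 from 36 to 112 mm; black wing grip above, 60 long along x, 16 thick along y, up to 152 mm
- tall_grip (a point): point in the wing grip of the tall cartridge at which to pinch it across its 16 mm thickness (along y): on the axis, 136 mm above the underside, 24 mm above the body's top; axes as the cartridge's
- tall_pin (a point): outer end of one of the tall cartridge's two like steel pins, half a turn apart: round, diameter 10, sticking out of the neck along +x and -x (in line with the wing grip), centred 10 mm above the underside, their ends 34 mm from the axis
- socket: bayonet socket of the fixed filter head: aluminium cup of outer diameter 86 facing up and to the robot, axis 30 degrees off vertical. Origin: centre of the mouth, on the lip's top face, 88 mm above the bench; z out of the mouth. Bore diameter 52; below the 8 mm thick lip a groove of diameter 74 takes the pins, which pass under the lip once the neck's underside is over 23 mm deep (aim at 26 to 29)
- slot (a point): one of two slots in the lip, half a turn apart, 18 mm wide, through which the pins enter: 34 mm from the axis in the mouth plane, at +80 degrees from the socket's x (from x towards y, counter-clockwise seen from outside). Enter with the cartridge's x axis at +80 or -100 degrees
- notch (a point): locked place of a pin, on the socket's +x (another on -x), 80 degrees clockwise (seen from outside) from the slots; a stop lies 5 degrees beyond, the other way is blocked. Locked, the cartridge's x lies along the socket's x, either way round; let go, the spring lifts the pins 3 mm into notches under the lip, and the underside is 20 mm below the mouth
- spring_plate (a joint): round spring plate inside the socket, pushed by the neck's underside; 0 = free, 18 mm below the mouth; 0.012 m = fully down, 30 mm below the mouth. It pushes back with 5 N at 0 and 12 N at 0.012
- short_cartridge: the shorter filter cartridge, a bystander: the same neck, pins and grip, but a body only 40 high, so 116 mm high in all; same origin and axes
- filter_head: fixed foot of the filter head, steel plate 130 x 110 x 8 mm bolted to the bench; origin: centre of its underside, z up, front (-x) roughly towards the robot; it carries the socket, leaning towards -x, with brass air ports at its two sides reaching 70 mm from the axis
- oil_can: bystander: blue oil can, 35 x 60 x 125 mm, upright; origin: centre of its underside
- spanner: bystander: steel spanner lying flat, 31 x 191 x 8 mm, long along its y; origin: centre of its underside. The bench's right end beyond it is taken up by a fixed wire cage, 337 mm high, at y below about -0.38 and x above 0.39 m: move the arm round or over it
- tape_measure: bystander: yellow tape measure, 38 x 76 x 64 mm, upright; origin: centre of its underside

How it is judged (in metres and radians):
On the way, in this order (a step that is already met when the one before it is completed fails the run):
1. the tall cartridge is lifted off the bench (height (world z) of tall_cartridge above 0.03 m), for 0.1 s.
2. its neck is in the socket, the pins in the slots (z of tall_cartridge in the frame of socket between -0.04 and -0.012 m and x of tall_cartridge in the frame of socket between -0.01 and 0.01 m and y of tall_cartridge in the frame of socket between -0.01 and 0.01 m and angle between the x axis of tall_cartridge and the x axis of socket, either way round above 0.9 rad), for 0.1 s.
At the end, for the whole second after the job is handed in: The tall cartridge is in the socket, underside 16 to 28 mm below the mouth, within 6 mm of the axis along the socket's x and y, axes within 0.12 rad, turned to within 0.2 rad of the locked direction, at rest, released. No bystander was ever moved by over 30 mm (z of tall_cartridge in the frame of socket between -0.028 and -0.016 m and x of tall_cartridge in the frame of socket between -0.006 and 0.006 m and y of tall_cartridge in the frame of socket between -0.006 and 0.006 m and angle between the z axis of tall_cartridge and the z axis of socket, either way round below 0.12 rad and angle between the x axis of tall_cartridge and the x axis of socket, either way round below 0.2 rad and linear speed of tall_cartridge below 0.02 m/s); the robot touches nothing.
It fails at once if the short cartridge is moved by more than 30 mm (distance of short_cartridge from where it was at the start of the episode above 0.03 m).
It fails at once if the oil can is moved by more than 30 mm (distance of oil_can from where it was at the start of the episode above 0.03 m).
It fails at once if the spanner is moved by more than 30 mm (distance of spanner from where it was at the start of the episode above 0.03 m).
It fails at once if the tape measure is moved by more than 30 mm (distance of tape_measure from where it was at the start of the episode above 0.03 m).
It also fails if it takes over 51 s, if anything falls off the work surface, if the arm or the gripper's body presses on something with over 40 N, if the wrist force passes 120 N, or if a joint passes its speed limit or range.

### The arm

A 6-joint arm with a two-finger parallel gripper is mounted at the origin on a cart in front of the work surface, level with it; the furniture and walls round the work are solid. World frame = base frame: x ahead of the robot, y to its left, z up, the work surface at z = 0. Lengths are in m, angles in degrees, forces in N, time in s.
With the tool pointing down it reaches from about 0.35 to 0.875 m from the base axis. Payload 4.2 kg.
Tool frame: the origin (TCP) lies midway between the tips of the shut fingers; the grasp point (between the pads) lies 19 mm behind it; z points along the fingers, y is the line along which they close (so a half turn about z gives the same grasp; the last joint's range is limited). The gripper opens to 87 mm and grips with 3 to 60 N. Pads are 19 mm wide; open, the fingers measure 117 mm over their backs; the gripper's body (75 mm by 190 mm) begins 51 mm behind the grasp point.
Start: joints at [-55.371, 22.042, 0.453, 0, -68.411, -14.817], TCP at [0.212, -0.588, 0.194] pointing down, gripper open.
Joint ranges: [-179.83, 179.83], [-69.29, 118.12], [-61.27, 80.66], [-181.25, 117.63], [-171.15, -9.14], [-177.46, 177.46]. Speed limits (degrees/s): [159.86, 159.86, 180, 180, 180, 180].

### API

Orientations are given as a 3x3 rotation matrix whose columns are the frame's x, y, z axes.
In Python, from station import r gives the robot as it stands.
- The arm moves only by the tool steer_hand, called after ">>>" by a JSON object that holds its "fn" and its "kwargs", one argument or row to a line. Schema: {"type":"object","properties":{"ticks":{"type":"array","items":{"type":"number"},"minItems":7,"maxItems":56},"only":{"type":"string"},"quiet":{"type":"boolean"},"lines":{"type":"string"}},"required":["ticks"],"additionalProperties":false}. ticks is one flat list of numbers that holds 1 to 8 rows one after another, with no inner brackets; each row has 7 numbers: the opening from 0.0 (shut) to 1.0 (fully open), then dx, dy, dz in shares of 800 mm (1.0 is 800 mm), then a rotation vector rx, ry, rz in parts of the range, where 1.0 means 180 degrees; each row is the pose to reach, as a shift and turn from the pose commanded when the call began, along the tool's axes at that moment; what a row does not reach only later rows make up. A row lasts 1/10 s, in which the tool goes at most 0.05 m and 8.59 degrees, less where a joint would pass 70% of its speed; a pose out of reach is approached as far as the arm can. The fingers move at their own pace and stop on an object; the grip force is fixed at half the most. Time passes only in rows, so rows that do not move let the fingers close. The tool returns the time, the measured TCP pose, the force, the opening and the grip force at its end. only (a regular expression) keeps the lines of the reply that match it, lines (a string "A,B") keeps lines A to B, and quiet returns only ok. Input that does not fit is refused with a message, and nothing moves.
- r.sense(): the state, without advancing time (a new reading comes with each control period).
- r.capture(name): name is "scene" or "side" or "wrist"; returns a dict with "pixels" (400x640x3 uint8, red, green, blue), "z_map" (400x640 float32, m along the optical axis (not along the pixel's ray), 0 where there is no reading), "K" (3x3 intrinsics, pixels), "world_from_camera" (4x4, takes a point from camera to world coordinates). Camera axes: x right, y up, looking along -z (the intrinsics and any distortion apply to the point x, -y, -z); pixel columns grow to the right and rows downward; lengths in m; the calibration is good to about 2 mm. A picture is of the moment at which its call begins.
- r.finish_job(): hands the job in; it is judged then, once.
The state is a dict: "time_s": time; "joints": joint angles; "joint_velocities": joint speeds; "effort": joint torques, N m; "tcp_pos": TCP position; "ee_rot": TCP orientation; "wrist_force": force on the tool from outside, world axes, zero at the start; "moment": the same for the moment, N m; "gripper_width": opening from 0.0 (shut) to 1.0 (fully open); "gripper_force": force on a finger pad.
Only numpy, scipy, OpenCV 4.12 (cv2) and the standard library are available. Lean on these libraries where they do the work, as an engineer would, in place of code of your own. Each camera call takes 0.05 s, during which the arm holds its last target. There are 200 camera calls.

## Working session

There is one attempt and no reset: what is moved stays moved. The work goes in short steps, Python scripts to look and compute and a tool call to move; the robot and the scene stay as the last step left them, time stands still between calls to the robot, and variables do not carry over. Pictures are saved under pics/ and viewed, at most 10 in all, crops included, and the job is handed in when it is done.

```bash
ls; mkdir -p pics
```

Run:
```python
from station import r
import cv2,numpy as np
for n in("scene","side"):
    c=r.capture(n); np.savez(f"{n}.npz",**c); cv2.imwrite(f"pics/{n}0.png",c["pixels"][:,:,::-1])
    print(n,c["K"].tolist(),c["world_from_camera"].round(3).tolist(),[k for k in c])
s=r.sense();print(s["time_s"],s["ee_rot"],s["tcp_pos"])
```

```text
pics
station.py
scene [[440.8707102166695, 0.0, 311.47906907734205], [0.0, 440.8707102166695, 199.78945255840864], [0.0, 0.0, 1.0]] [[0.451, 0.356, -0.819, -0.347], [-0.892, 0.158, -0.423, -0.47], [-0.022, 0.921, 0.389, 0.529], [0.0, 0.0, 0.0, 1.0]] ['pixels', 'z_map', 'K', 'world_from_camera']
side [[408.0023720657919, 0.0, 320.68217092957696], [0.0, 408.0023720657919, 196.0999086925255], [0.0, 0.0, 1.0]] [[-0.471, 0.679, -0.563, 0.01], [-0.882, -0.37, 0.291, 0.255], [-0.011, 0.634, 0.773, 0.866], [0.0, 0.0, 0.0, 1.0]] ['pixels', 'z_map', 'K', 'world_from_camera']
0.1 [[-9.40868053e-01 -3.38772489e-01 -7.12565876e-04]
 [-3.38773230e-01  9.40866406e-01  1.76188897e-03]
 [ 7.35497823e-05  1.89910329e-03 -9.99998194e-01]] [ 0.21164714 -0.58745749  0.19259008]
```

View pics/scene0.png

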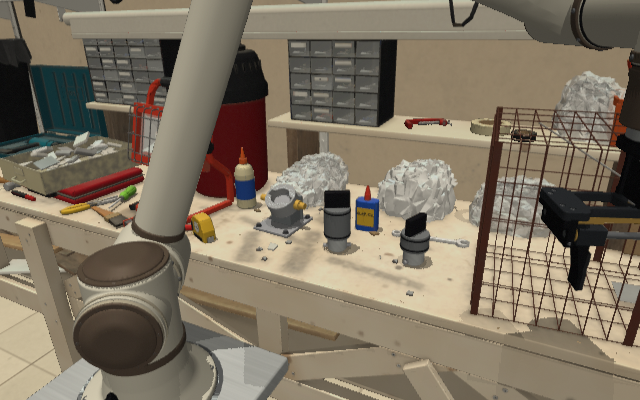

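View pics/side0.png

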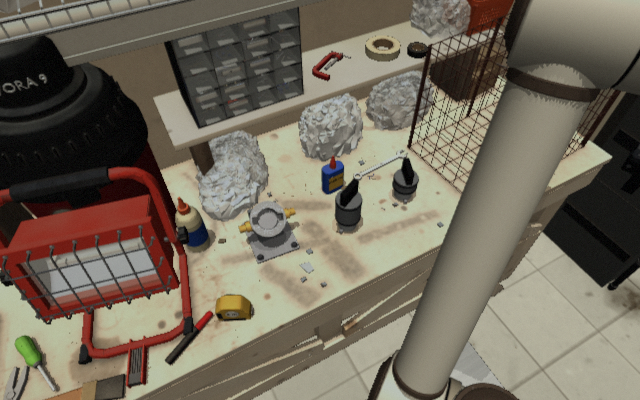

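Scene image: tall cartridge at about (337,220), short at (414,240), filter head at (287,208), oil can at (367,213), tape measure at (203,227). Side image: tall at (348,205), short at (404,180), socket at (268,220), ports at about (246,226) and (290,213).

Create h.py:
```python
import numpy as np,cv2
def cloud(c):
    z=c["z_map"];v,u=np.mgrid[:400,:640];K=c["K"]
    p=np.stack([(u-K[0,2])/K[0,0]*z,-(v-K[1,2])/K[1,1]*z,-z,np.ones_like(z)],-1)
    w=(p@c["world_from_camera"].T)[...,:3]; w[z==0]=np.nan; return w
def rect(p):
    (c,(w,h),a)=cv2.minAreaRect((p[:,:2]*1000).astype(np.float32)); return np.round(c,1),round(w,1),round(h,1),round(a,1)
```

Run:
```python
from h import *
R={"scene":dict(tall=(322,188,352,252),short=(398,210,431,268),head=(255,180,312,240)),
"side":dict(tall=(333,175,364,232),short=(390,150,420,202),head=(242,195,302,265))}
for n in R:
    c=np.load(n+".npz");w=cloud(c);px=c["pixels"].astype(int)
    for k,(a,b,d,e) in R[n].items():
        q=w[b:e,a:d].reshape(-1,3);col=px[b:e,a:d].reshape(-1,3);hsv=cv2.cvtColor(c["pixels"],cv2.COLOR_RGB2HSV)[b:e,a:d].reshape(-1,3)
        q0=q[(q[:,2]>.01)]
        print(n,k,"zmax",np.nanpercentile(q0[:,2],[50,98]).round(3))
        if k!="head":
            H=.152 if k=="tall" else .116
            m=(q[:,2]>H-.034)&(q[:,2]<H+.008)&(col.max(1)<50);print(" grip",m.sum(),rect(q[m]),q[m].mean(0).round(4))
            m=(q[:,2]>H-.003)&(q[:,2]<H+.006)&(col.max(1)<70);print(" griptop",m.sum(),m.any() and rect(q[m]))
            m=(q[:,2]>.045)&(q[:,2]<H-.045)
            A=q[m];s=np.linalg.lstsq(np.c_[2*A[:,:2],np.ones(len(A))],(A[:,:2]**2).sum(1),rcond=None)[0]
            print(" body circ",s[:2].round(4),np.sqrt(s[2]+s[0]**2+s[1]**2).round(4))
        else:
            m=(hsv[:,1]>110)&(hsv[:,0]>12)&(hsv[:,0]<35)&(q[:,2]>.03);print(" brass",m.sum(),rect(q[m]))
            km,lab,cen=cv2.kmeans(q[m].astype(np.float32),2,None,(3,50,1e-5),5,cv2.KMEANS_PP_CENTERS);print(cen.round(4))
            m=(q[:,2]>.003)&(q[:,2]<.014);print(" plate",m.sum(),rect(q[m]))
            m=(q[:,2]>.06)&(hsv[:,1]<80);
            A=q[m];print(" top",m.sum(),A.mean(0).round(4),A.min(0).round(3),A.max(0).round(3))
```

Run:
```python
import cv2,numpy as np
a=cv2.imread('pics/side0.png')[150:270,220:430];b=cv2.imread('pics/scene0.png')[175:275,240:440]
a=cv2.resize(a,(780,446),interpolation=3);cv2.imwrite('pics/cropside.png',a)
```

```text
scene tall zmax [0.089 0.15 ]
 grip 350 (array([518.5, -88.1]), 10.7, 58.4, 27.6) [ 0.5184 -0.0882  0.1353]
 griptop 40 (array([521. , -87.8]), 12.3, 55.8, 30.2)
 body circ [ 0.6308 -0.0356] 0.1427
scene short zmax [0.064 0.115]
 grip 314 (array([ 537.3, -271.8]), 16.2, 60.1, 63.1) [ 0.5306 -0.2719  0.1008]
 griptop 65 (array([ 535., -270.]), 13.4, 53.6, 66.8)
 body circ [ 0.5399 -0.27  ] 0.0313
scene head zmax [0.065 0.103]
 brass 123 (array([594.7, 101.3]), 140.2, 38.3, 84.7)
[[0.5805 0.0474 0.0682]
 [0.5881 0.1638 0.0697]]
 plate 646 (array([676. , 153.9]), 372.1, 165.9, 33.5)
 top 906 [0.6146 0.1075 0.0778] [0.541 0.032 0.06 ] [0.737 0.202 0.108]
side tall zmax [0.101 0.152]
 grip 265 (array([521.2, -84.4]), 15.8, 62.5, 25.6) [ 0.5171 -0.0805  0.1414]
 griptop 100 (array([522.2, -84.5]), 15.0, 58.2, 26.0)
 body circ [ 0.5615 -0.1102] 0.0738
side short zmax [0.074 0.115]
 grip 207 (array([ 535.6, -267. ]), 16.2, 58.7, 68.3) [ 0.5307 -0.2631  0.1057]
 griptop 85 (array([ 537.1, -269. ]), 14.4, 58.6, 66.6)
 body circ [ 0.537  -0.2687] 0.0307
side head zmax [0.071 0.105]
 brass 152 (array([584.1, 101.2]), 133.3, 29.8, 81.3)
[[0.58   0.0469 0.0731]
 [0.5883 0.1552 0.0734]]
 plate 1051 (array([610.8,  93.4]), 153.6, 212.4, 62.9)
 top 992 [0.5828 0.1043 0.0799] [0.54  0.036 0.06 ] [0.633 0.167 0.109]
```

View pics/cropside.png

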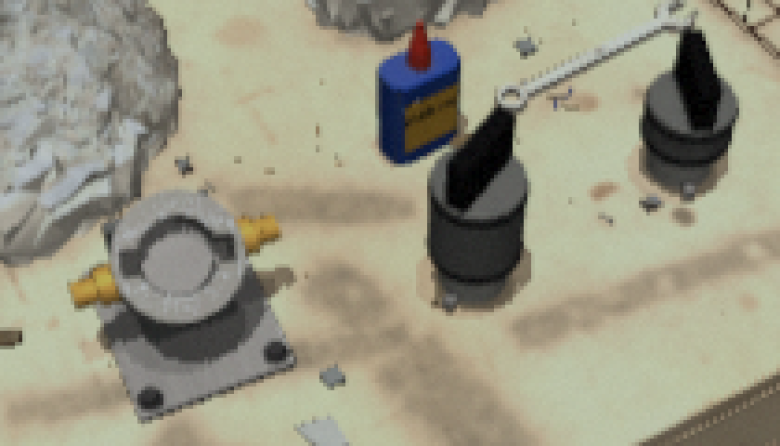

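The crop shows the socket mouth facing the robot. Its lip centre is near (177,257), with slots at about (128,266) and (224,242) and brass ports at about (92,290) and (262,232). Next I fit the lip plane and measure the slot and grip directions.

Add to h.py:
```python
def sockfit(c,n0=np.array([-.5,0.03,.866]),c0=np.array([.575,.105,.088]),save=None):
    """plane of the lip, then rectified view of the mouth by casting rays on it"""
    w=cloud(c).reshape(-1,3); w=w[np.isfinite(w[:,0])]
    d=np.linalg.norm(w-c0,axis=1); best=None
    q=w[(d<.06)&(w[:,2]>.05)]
    for it in range(2):
        offs=q@n0; h,e=np.histogram(offs,np.arange(offs.min(),offs.max(),.002)); 
        k=np.argmax(h*(e[:-1]>c0@n0-.015)); m=abs(offs-e[k]-.001)<.004
        P=q[m]; ce=P.mean(0); n=np.linalg.svd(P-ce)[2][2]; n*=np.sign(n[2]); n0=n; c0=ce
    m=abs((q-ce)@n)<.004; P=q[m]
    return n,ce,P
def ray(c,uv,n,p0):
    K=c["K"];T=c["world_from_camera"];uv=np.atleast_2d(uv).astype(float)
    d=np.c_[(uv[:,0]-K[0,2])/K[0,0],-(uv[:,1]-K[1,2])/K[1,1],-np.ones(len(uv))]@T[:3,:3].T
    t=((p0-T[:3,3])@n)/(d@n); return T[:3,3]+d*t[:,None]
```

Run:
```python
from h import *
for n in("side","scene"):
    c=np.load(n+".npz");nn,ce,P=sockfit(c)
    print(n,nn.round(3),"tilt",np.degrees(np.arccos(nn[2])).round(1),"yaw",np.degrees(np.arctan2(nn[1],nn[0])).round(1),len(P),ce.round(4),"res",((P-ce)@nn).std().round(4))
    e1=np.cross([0,0,1.],nn);e1/=np.linalg.norm(e1);e2=np.cross(nn,e1)
    uv=((P-ce)@np.c_[e1,e2]*1000).astype(np.float32)
    h=cv2.convexHull(uv);(x,y),rad=cv2.minEnclosingCircle(h);el=cv2.fitEllipse(h);print(" enc",(x,y),rad,"ell",el, "ctr",(ce+x/1000*e1+y/1000*e2).round(4),"ellctr",(ce+el[0][0]/1000*e1+el[0][1]/1000*e2).round(4))
c=np.load("side.npz");w=cloud(c)
s=lambda x,y:(220+x/3.714,150+y/3.714)
nn=sockfit(c)[0];
print("slots",ray(c,[s(128,266),s(224,242),s(177,257)],nn,sockfit(c)[1]).round(4))
for k,(a,b,d,e) in dict(side=(333,175,364,232),scene=(322,188,352,252)).items():
    c=np.load(k+".npz");q=cloud(c)[b:e,a:d].reshape(-1,3);col=c["pixels"][b:e,a:d].reshape(-1,3)
    m=(q[:,2]>.148)&(q[:,2]<.158)&(col.max(1)<70);A=q[m,:2];v=np.linalg.svd(A-A.mean(0))[2][0]
    print(k,"grip dir",np.degrees(np.arctan2(v[1],v[0])).round(1),A.mean(0).round(4))
```

```text
side [-0.495  0.041  0.868] tilt 29.8 yaw 175.3 579 [0.5772 0.1047 0.0859] res 0.0016
 enc (0.1641383022069931, 0.3149707615375519) 43.183712005615234 ell ((0.15957064926624298, 0.3270193338394165), (85.34225463867188, 85.64971160888672), 126.2839126586914) ctr [0.5774 0.1045 0.0861] ellctr [0.5774 0.1045 0.0861]
scene [-0.503  0.034  0.863] tilt 30.3 yaw 176.1 380 [0.5772 0.1017 0.0851] res 0.0016
 enc (-2.0256242752075195, 1.1766700744628906) 44.88433837890625 ell ((-2.4024882316589355, 1.7883589267730713), (85.5125961303711, 89.53218841552734), 61.68967819213867) ctr [0.5783 0.1036 0.0856] ellctr [0.5789 0.104  0.086 ]
slots [[0.5828 0.1349 0.0877]
 [0.573  0.0729 0.085 ]
 [0.5762 0.1043 0.0854]]
side grip dir 116.7 [ 0.5213 -0.0828]
scene grip dir -62.1 [ 0.5213 -0.0891]
```

Add to h.py:
```python
from scipy.spatial.transform import Rotation as Rn
def Rt(z,y):
    z=np.array(z,float);z/=np.linalg.norm(z);y=np.array(y,float);y-=z*(y@z);y/=np.linalg.norm(y);return np.c_[np.cross(y,z),y,z]
def down(az): a=np.radians(az);return Rt([0,0,-1],[np.cos(a),np.sin(a),0])
def go(s,p,R):
    R0=np.array(s["ee_rot"]);print("d",(R0.T@(np.array(p)-s["tcp_pos"])).round(4),"rot",np.degrees(Rn.from_matrix(R0.T@R).as_rotvec()).round(2))
```

Run:
```python
from h import *;from station import r
s=r.sense();go(s,[.27,-.33,.36],down(150));go(s,[.27,-.33,.36],down(-153))
```

```text
d [-0.1421  0.2228 -0.167 ] rot [ 1.10e-01  3.00e-02 -4.02e+01]
d [-0.1421  0.2228 -0.167 ] rot [ 8.00e-02  9.00e-02 -9.72e+01]
```

Careful with the scale: shifts go in shares of 800 mm and turns go in shares of 180 degrees. That gives: 0.223 m is 0.2788, 0.19 m is 0.2375, -64 degrees is -0.3556.

>>> {"fn": "steer_hand", "kwargs": {
  "ticks": [1,-0.025,0.0375,-0.0625,0,0,-0.0444,1,-0.05,0.075,-0.1125,0,0,-0.0889,1,-0.075,0.1125,-0.1625,0,0,-0.1333,1,-0.1,0.1625,-0.2088,0,0,-0.1778,1,-0.125,0.2,-0.2088,0,0,-0.2222,1,-0.15,0.2375,-0.2088,0,0,-0.2667,1,-0.1775,0.2788,-0.2088,0,0,-0.3111,1,-0.1775,0.2788,-0.2088,0,0,-0.3556]
}}

```text
time_s: 0.9
tcp_pos: [0.2702, -0.3267, 0.3614]
ee_rot: [[-0.097, -0.995, 0.003], [-0.995, 0.097, -0.0], [-0.0, -0.003, -1.0]]
wrist_force: [0.3, -0.4, -0.3]
gripper_width: 1.003
gripper_force: 0.0
```

Run:
```python
from h import *;from station import r
s=r.sense();print(s["joints"],s["tcp_pos"]);go(s,[.47,-.06,.32],down(-153))
```

```text
[-2.83156480e+01 -2.93249880e+00 -6.69833249e+00 -6.11069497e-02
 -8.60949237e+01  2.27741552e+01] [ 0.27016643 -0.32667842  0.36142603]
d [-0.2847 -0.173   0.0419] rot [ -0.15  -0.04 -32.55]
```

Converted, -0.285 m is -0.3563, -0.16 m is -0.2, -32.5 degrees is -0.1806.

>>> {"fn": "steer_hand", "kwargs": {
  "ticks": [1,-0.05,-0.0313,0.0063,0,0,-0.0333,1,-0.1,-0.0625,0.0125,0,0,-0.0667,1,-0.15,-0.0938,0.025,0,0,-0.1,1,-0.2,-0.125,0.0313,0,0,-0.1333,1,-0.25,-0.15,0.0375,0,0,-0.1667,1,-0.3,-0.1875,0.05,0,0,-0.1806,1,-0.3563,-0.2163,0.0525,0,0,-0.1806,1,-0.3563,-0.2163,0.0525,0,0,-0.1806]
}}

```text
time_s: 1.7
tcp_pos: [0.4744, -0.0615, 0.3164]
ee_rot: [[0.448, -0.894, -0.003], [-0.894, -0.448, 0.0], [-0.002, 0.003, -1.0]]
wrist_force: [-1.1, 0.4, 0.4]
gripper_width: 0.999
gripper_force: 0.0
```

Run:
```python
from h import *;from station import r
c=r.capture("wrist");np.savez("wrist1.npz",**c);cv2.imwrite("pics/wrist1.png",c["pixels"][:,:,::-1]);print(c["world_from_camera"].round(3).tolist(),r.sense()["tcp_pos"])
```

```text
[[-0.894, 0.428, 0.132, 0.51], [-0.448, -0.856, -0.26, -0.133], [0.002, -0.291, 0.957, 0.507], [0.0, 0.0, 0.0, 1.0]] [ 0.47335142 -0.06311562  0.31705499]
```

View pics/wrist1.png

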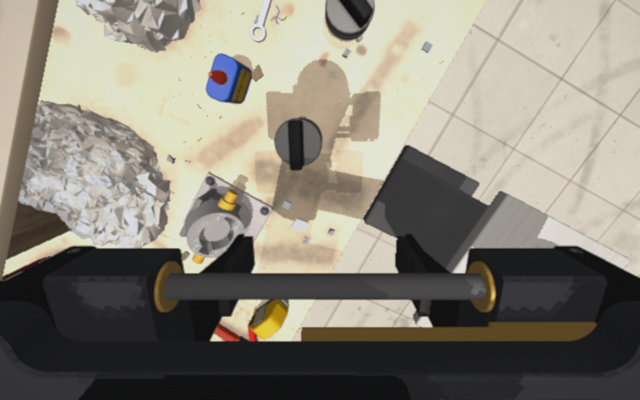

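The wrist image shows the tall grip at about (296,144), the socket mouth at about (215,230) with ports at (228,200) and (198,258), the short cartridge at (350,15) and the oil can at (228,78).

Run:
```python
from h import *;from station import r
c=np.load("wrist1.npz");w=cloud(c);q=w[100:190,255:340].reshape(-1,3);col=c["pixels"][100:190,255:340].reshape(-1,3)
m=(q[:,2]>.140)&(q[:,2]<.165)&(col.max(1)<60);A=q[m];v=np.linalg.svd(A[:,:2]-A[:,:2].mean(0))[2][0]
print(m.sum(),rect(A),A.mean(0).round(4),np.degrees(np.arctan2(v[1],v[0])))
m=(q[:,2]>.104)&(q[:,2]<.12);print("bodytop",rect(q[m]),cv2.minEnclosingCircle((q[m,:2]*1000).astype(np.float32)))
n,ce,P=sockfit(c);print(n.round(3),ce.round(4),len(P),((P-ce)@n).std())
a=cv2.resize(c["pixels"][175:275,160:280,::-1],None,fx=6,fy=6,interpolation=cv2.INTER_CUBIC);cv2.imwrite("pics/w1c.png",a)
g=[.521,-.086];go(r.sense(),g+[.20],down(-153))
```

```text
640 (array([525.4, -85.1]), 16.0, 57.5, 26.4) [ 0.5255 -0.086   0.1505] -62.88610763903539
bodytop (array([526.3, -86.1]), 64.7, 61.0, 19.1) ((525.6728515625, -84.42208862304688), 32.43928909301758)
[-0.5    0.036  0.865] [0.5872 0.1007 0.0917] 1121 0.0010865359863545135
d [ 0.0419 -0.0327  0.1169] rot [ 0.16  0.07 -0.46]
```

View pics/w1c.png

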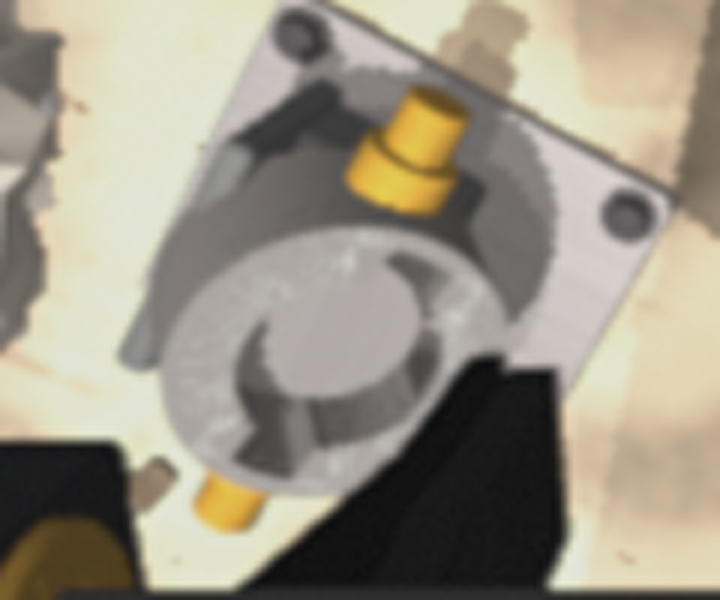

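The crop shows the slots at about (408,268) and (265,455).

Run:
```python
from h import *;from station import r
c=np.load("wrist1.npz");n=np.array([-.5,.038,.865]);n/=np.linalg.norm(n)
s=lambda x,y:(160+x/6-.5,175+y/6-.5)
P=ray(c,[s(408,268),s(265,455)],n,np.array([.577,.104,.088]));print(P.round(4),P.mean(0).round(4),np.linalg.norm(P[0]-P[1]))
w=cloud(c);hsv=cv2.cvtColor(c["pixels"],cv2.COLOR_RGB2HSV)
m=(hsv[...,0]>105)&(hsv[...,0]<125)&(hsv[...,1]>120)&(w[...,2]>.03);print("can",rect(w[m]),w[m].max(0))
m=w[60:110,195:260].reshape(-1,3);print(np.nanmax(m[:,2]))
go(r.sense(),[.523,-.0855,.117],down(-153))
```

```text
[[0.5737 0.071  0.0875]
 [0.5875 0.134  0.0928]] [0.5806 0.1025 0.0902] 0.0647121216979187
can (array([ 654.1, -113.7]), 32.1, 57.1, 3.8) [ 0.67129284 -0.0853318   0.08635647]
0.1252121597970388
d [ 0.0425 -0.035   0.1999] rot [ 0.16  0.07 -0.46]
```

Converted, 0.199 m is 0.2488, 0.18 m is 0.225, -0.4 degrees is -0.0022.

>>> {"fn": "steer_hand", "kwargs": {
  "ticks": [1,0.025,-0.0188,0.05,0,0,0,1,0.0531,-0.0438,0.1,0,0,-0.0022,1,0.0531,-0.0438,0.15,0,0,-0.0022,1,0.0531,-0.0438,0.1875,0,0,-0.0022,1,0.0531,-0.0438,0.225,0,0,-0.0022,1,0.0531,-0.0438,0.2488,0,0,-0.0022,1,0.0531,-0.0438,0.2488,0,0,-0.0022,1,0.0531,-0.0438,0.2488,0,0,-0.0022]
}}

```text
time_s: 2.55
tcp_pos: [0.5229, -0.0888, 0.1203]
ee_rot: [[0.449, -0.894, 0.001], [-0.894, -0.449, -0.001], [0.001, -0.0, -1.0]]
wrist_force: [-0.4, -0.5, 0.2]
gripper_width: 1.001
gripper_force: 0.0
```

Run:
```python
from h import *;from station import r
s=r.sense();go(s,[.523,-.0855,.117],down(-153));c=r.capture("side");cv2.imwrite("pics/side1.png",cv2.resize(c["pixels"][120:250,260:430,::-1],None,fx=4,fy=4))
```

```text
d [-0.0029 -0.0016  0.0033] rot [-0.01 -0.04 -0.32]
```

View pics/side1.png

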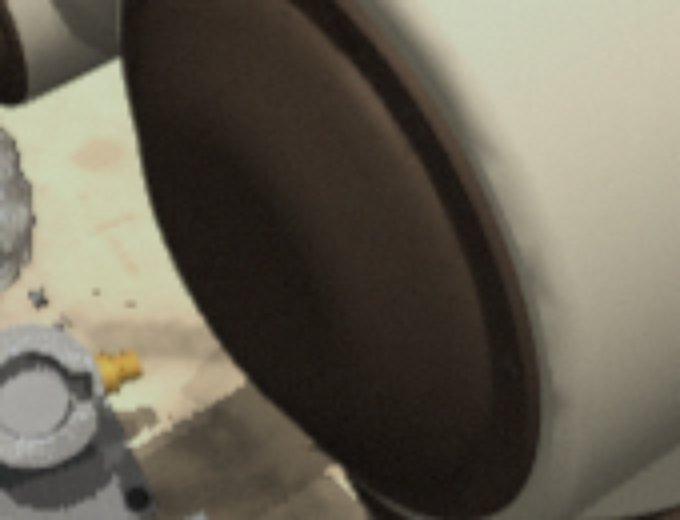

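The arm hides the grasp in this view. I correct the few-millimetre offset and close.

Converted, -0.002 m is -0.0025, -0.001 m is -0.0013.

>>> {"fn": "steer_hand", "kwargs": {
  "ticks": [1,-0.0025,-0.0013,0.0013,0,0,0,1,-0.0025,-0.0013,0.0013,0,0,0,0,-0.0025,-0.0013,0.0013,0,0,0,0,-0.0025,-0.0013,0.0013,0,0,0,0,-0.0025,-0.0013,0.0013,0,0,0,0,-0.0025,-0.0013,0.0013,0,0,0,0,-0.0025,-0.0013,0.0013,0,0,0,0,-0.0025,-0.0013,0.0013,0,0,0]
}}

```text
time_s: 3.4
tcp_pos: [0.5228, -0.0857, 0.1185]
ee_rot: [[0.45, -0.893, -0.0], [-0.893, -0.45, 0.0], [-0.0, 0.0, -1.0]]
wrist_force: [0.3, 1.1, 0.3]
gripper_width: 0.539
gripper_force: 0.0
```

>>> {"fn": "steer_hand", "kwargs": {
  "ticks": [0,0,0,0,0,0,0,0,0,0,0,0,0,0,0,0,0,0,0,0,0,0,0,0,0,0,0,0,0,0,0,0,0,0,0,0,0,0,0,0,0,0,0,0,0,0,0,0,0,0,0,0,0,0,0,0]
}}

```text
time_s: 4.2
tcp_pos: [0.5229, -0.0857, 0.1186]
ee_rot: [[0.45, -0.893, 0.0], [-0.893, -0.45, 0.0], [0.0, -0.0, -1.0]]
wrist_force: [-0.0, 0.0, 0.2]
gripper_width: 0.182
gripper_force: 30.0
```

Converted, -0.16 m is -0.2, -0.15 m is -0.1875.

>>> {"fn": "steer_hand", "kwargs": {
  "ticks": [0,0,0,-0.0375,0,0,0,0,0,0,-0.075,0,0,0,0,0,0,-0.1125,0,0,0,0,0,0,-0.15,0,0,0,0,0,0,-0.1875,0,0,0,0,0,0,-0.2,0,0,0,0,0,0,-0.2,0,0,0]
}}

```text
time_s: 4.9
tcp_pos: [0.523, -0.0855, 0.2791]
ee_rot: [[0.449, -0.893, 0.002], [-0.893, -0.449, 0.001], [0.0, -0.002, -1.0]]
wrist_force: [-0.1, -0.9, -2.2]
gripper_width: 0.175
gripper_force: 30.0
```

Add to h.py:
```python
n=np.array([-.499,.038,.866]);n/=np.linalg.norm(n);C=np.array([.578,.104,.088])
xs=np.array([0,0,-1.]);xs-=n*(n@xs);xs/=np.linalg.norm(xs);ys=np.cross(n,xs)
def Rs(ang): # tool orientation with cartridge x at ang deg from socket x (tool y = cartridge y)
    a=np.radians(ang);x=np.cos(a)*xs+np.sin(a)*ys;return Rt(-n,np.cross(n,x))
```

Run:
```python
from h import *;from station import r
s=r.sense();print(s["joints"].round(0) if hasattr(s["joints"],"round") else s["joints"]);go(s,C+.22*n,Rs(-100));print(Rs(-100).round(3))
c=r.capture("scene");w=cloud(c);print(np.array(s["ee_rot"]).round(3));cv2.imwrite("pics/sc2.png",cv2.resize(c["pixels"][100:260,220:440,::-1],None,fx=3,fy=3))
```

```text
[  8.  10.  -4.  -0. -76.  18.]
d [-0.2014 -0.04    0.0007] rot [30.03  5.63 40.09]
[[-0.225 -0.837  0.499]
 [-0.971  0.238 -0.038]
 [-0.087 -0.493 -0.866]]
[[ 0.449 -0.893  0.002]
 [-0.893 -0.449  0.001]
 [ 0.    -0.002 -1.   ]]
```

Converted, -0.2 m is -0.25, -0.18 m is -0.225, 40 degrees is 0.2222.

>>> {"fn": "steer_hand", "kwargs": {
  "ticks": [0,-0.0375,-0.0075,0,0.0222,0.0056,0.0278,0,-0.075,-0.015,0,0.0444,0.0083,0.0611,0,-0.1125,-0.0225,0,0.0667,0.0111,0.0889,0,-0.15,-0.03,0,0.0889,0.0167,0.1222,0,-0.1875,-0.0375,0,0.1111,0.0222,0.15,0,-0.225,-0.045,0,0.1389,0.0278,0.1833,0,-0.25,-0.05,0,0.1667,0.0311,0.2222,0,-0.25,-0.05,0,0.1667,0.0311,0.2222]
}}

```text
time_s: 5.75
tcp_pos: [0.4699, 0.103, 0.2762]
ee_rot: [[-0.186, -0.867, 0.462], [-0.981, 0.19, -0.037], [-0.055, -0.461, -0.886]]
wrist_force: [0.1, -0.4, -1.6]
gripper_width: 0.179
gripper_force: 30.0
```

Run:
```python
from h import *;from station import r
for k in("scene","wrist","side"):
    c=r.capture(k);np.savez(k+"3.npz",**c);
    if k!="scene":cv2.imwrite(f"pics/{k}3.png",c["pixels"][:,:,::-1])
    else: cv2.imwrite(f"pics/{k}3.png",cv2.resize(c["pixels"][80:260,200:420,::-1],None,fx=3,fy=3))
s=r.sense();print(s["joints"]);go(s,C+.22*n,Rs(-100))
```

```text
[ 44.45760305 -10.11469179 -40.24949016  29.50421679 -45.12682097
 -74.03481383]
d [-0.0107  0.0013 -0.0037] rot [ 2.54 -0.59  3.2 ]
```

View pics/scene3.png

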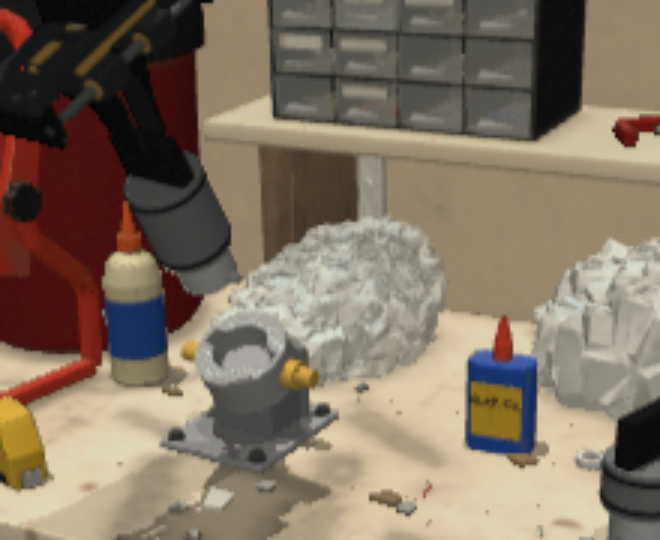

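View pics/wrist3.png

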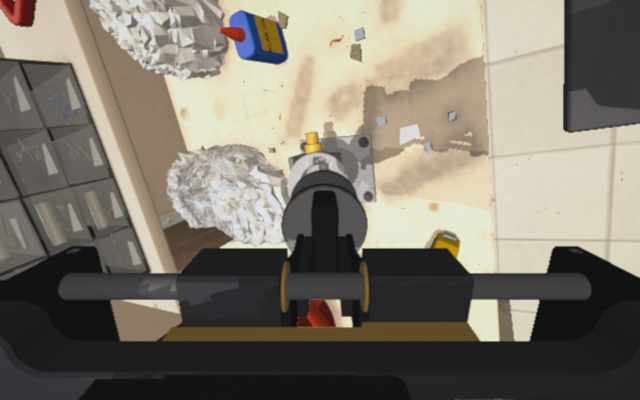

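Scene image: cartridge held at about (185,225), tilted, with the socket below at (243,355). Wrist image: its body at (325,215) lies in front of the socket. The arm had not yet settled, so I correct the pose, then fit the held body's circle in the tool frame.

Converted, -0.008 m is -0.01, -0.005 m is -0.0063, 2.5 degrees is 0.0139.

>>> {"fn": "steer_hand", "kwargs": {
  "ticks": [0,-0.0063,0,-0.0025,0.0083,-0.0028,0.0111,0,-0.01,0.0013,-0.0025,0.0111,-0.0028,0.0139,0,-0.01,0.0013,-0.0025,0.0111,-0.0028,0.0139,0,-0.01,0.0013,-0.0025,0.0111,-0.0028,0.0139]
}}

```text
time_s: 6.3
tcp_pos: [0.4712, 0.1099, 0.2798]
ee_rot: [[-0.218, -0.842, 0.494], [-0.972, 0.231, -0.036], [-0.084, -0.488, -0.869]]
wrist_force: [-0.3, 0.5, -2.8]
gripper_width: 0.174
gripper_force: 30.0
```

Add to h.py:
```python
from scipy.optimize import least_squares
def inhand(r,names=("scene","wrist","side")):
    s=r.sense();R=np.array(s["ee_rot"]);t=np.array(s["tcp_pos"])
    for k in names:
        w=cloud(r.capture(k)).reshape(-1,3);q=(w-t)@R
        for lo,hi,rad in((.012,.078,.032),(.086,.100,.024)):
            m=(q[:,2]>lo)&(q[:,2]<hi)&(np.hypot(q[:,0],q[:,1])<rad+.008);A=q[m]
            if len(A)<30: print(k,lo,"few",len(A));continue
            if rad==.032:
                f=least_squares(lambda p:np.hypot(A[:,0]-p[0]-p[2]*(A[:,2]-.05),A[:,1]-p[1]-p[3]*(A[:,2]-.05))-rad,[0,0,0,0],loss="soft_l1",f_scale=.002)
            else: f=least_squares(lambda p:np.hypot(A[:,0]-p[0],A[:,1]-p[1])-rad,[0,0],loss="soft_l1",f_scale=.002)
            print(k,lo,len(A),f.x.round(4),"rms",np.sqrt((f.fun**2).mean()).round(4))
```

Run:
```python
from h import *;from station import r
inhand(r);s=r.sense();go(s,C+.22*n,Rs(-100))
```

```text
scene 0.012 603 [ 0.0016  0.      0.0047 -0.0105] rms 0.0012
scene 0.086 54 [ 0.002  -0.0008] rms 0.0011
wrist 0.012 1056 [ 0.0005 -0.0004  0.0012 -0.0119] rms 0.0003
wrist 0.086 few 0
side 0.012 69 [0.0018 0.0011 0.0051 0.0025] rms 0.0003
side 0.086 few 0
d [-0.0014  0.004  -0.    ] rot [0.3  0.08 0.4 ]
```

Converted, 0.09 m is 0.1125, 0.06 m is 0.075, 0.4 degrees is 0.0022.

>>> {"fn": "steer_hand", "kwargs": {
  "ticks": [0,-0.0025,0.005,0.025,0.0017,0,0.0022,0,-0.0025,0.005,0.05,0.0017,0,0.0022,0,-0.0025,0.005,0.075,0.0017,0,0.0022,0,-0.0025,0.005,0.0938,0.0017,0,0.0022,0,-0.0025,0.005,0.1125,0.0017,0,0.0022,0,-0.0025,0.005,0.1125,0.0017,0,0.0022,0,-0.0025,0.005,0.1125,0.0017,0,0.0022]
}}

```text
time_s: 7.15
tcp_pos: [0.513, 0.1097, 0.2007]
ee_rot: [[-0.224, -0.837, 0.5], [-0.971, 0.238, -0.037], [-0.088, -0.493, -0.865]]
wrist_force: [-0.3, 0.3, -1.2]
gripper_width: 0.175
gripper_force: 30.0
```

Run:
```python
from h import *;from station import r
s=r.sense();go(s,C+.1185*n-Rs(-100)@[.001,-.0005,0],Rs(-100));print((np.array(s["ee_rot"]).T@s["wrist_force"]).round(1))
c=r.capture("scene");cv2.imwrite("pics/scene4.png",cv2.resize(c["pixels"][130:250,220:360,::-1],None,fx=5,fy=5,interpolation=2))
inhand(r,("scene","wrist"))
```

```text
d [-0.0002  0.0003  0.0117] rot [-0.03  0.07 -0.01]
[-0.1  0.9  0.9]
scene 0.012 496 [ 0.0016  0.      0.0026 -0.0106] rms 0.0013
scene 0.086 41 [ 0.0023 -0.0007] rms 0.0013
wrist 0.012 1050 [ 0.0004 -0.0003  0.0014 -0.0118] rms 0.0003
wrist 0.086 few 0
```

View pics/scene4.png

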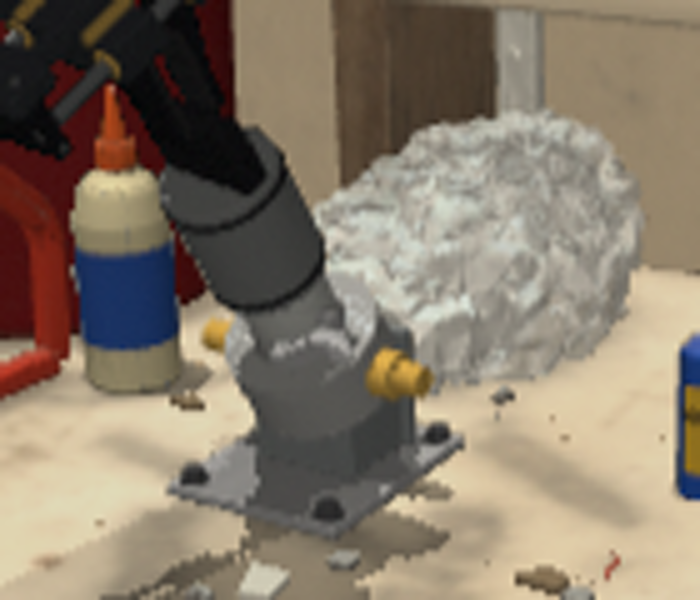

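The cartridge neck sits concentric just above the mouth at about (300,330). I lower it slowly and watch the force.

>>> {"fn": "steer_hand", "kwargs": {
  "ticks": [0,0,0,0.0063,0,0,0,0,0,0,0.0125,0,0,0,0,0,0,0.0175,0,0,0,0,0,0,0.0225,0,0,0,0,0,0,0.0263,0,0,0,0,0,0,0.0263,0,0,0]
}}

```text
time_s: 7.9
tcp_pos: [0.5233, 0.1089, 0.1817]
ee_rot: [[-0.224, -0.837, 0.499], [-0.971, 0.238, -0.037], [-0.088, -0.493, -0.866]]
wrist_force: [-0.2, 0.9, -2.0]
gripper_width: 0.176
gripper_force: 30.0
```

Run:
```python
from h import *;from station import r
s=r.sense();go(s,C+.1185*n-Rs(-100)@[.001,-.0005,0],Rs(-100));print((np.array(s["ee_rot"]).T@s["wrist_force"]).round(1),np.array(s["moment"]).round(2))
```

```text
d [-0.0004 -0.0003 -0.0098] rot [0.01 0.05 0.02]
[-0.6  1.4  1.6] [ 0.08  1.55 -0.  ]
```

Free entry to about 10 mm depth, with no contact force. I continue to about 27 mm.

Converted, 0.0175 m is 0.0219, 0.015 m is 0.0188.

>>> {"fn": "steer_hand", "kwargs": {
  "ticks": [0,0,0,0.0038,0,0,0,0,0,0,0.0075,0,0,0,0,0,0,0.0113,0,0,0,0,0,0,0.015,0,0,0,0,0,0,0.0188,0,0,0,0,0,0,0.0219,0,0,0,0,0,0,0.0219,0,0,0,0,0,0,0.0219,0,0,0]
}}

```text
time_s: 8.7
tcp_pos: [0.5327, 0.1089, 0.1683]
ee_rot: [[-0.223, -0.836, 0.501], [-0.971, 0.238, -0.035], [-0.09, -0.495, -0.864]]
wrist_force: [-4.2, 0.3, 5.2]
gripper_width: 0.175
gripper_force: 30.0
```

Run:
```python
from h import *;from station import r
s=r.sense();go(s,C+.1185*n-Rs(-100)@[.001,-.0005,0],Rs(-100));print((np.array(s["ee_rot"]).T@s["wrist_force"]).round(1),np.array(s["moment"]).round(2))
inhand(r,("scene","wrist"))
```

```text
d [ 0.0005  0.0009 -0.0262] rot [-0.13  0.18  0.  ]
[ 0.2  1.  -6.7] [-0.01  1.58 -0.1 ]
scene 0.012 467 [0.0019 0.0006 0.003  0.0006] rms 0.0013
scene 0.086 68 [0.0032 0.0028] rms 0.0033
wrist 0.012 1051 [ 0.0009  0.0005  0.0039 -0.0038] rms 0.0003
wrist 0.086 few 23
```

Spring contact: about 8 N. I push about 2 mm more to be surely under the lip, then turn clockwise (+z of the tool).

Converted, 0.002 m is 0.0025, 0.001 m is 0.0013, 16 degrees is 0.0889.

>>> {"fn": "steer_hand", "kwargs": {
  "ticks": [0,0,0,0.0013,0,0,0,0,0,0,0.0025,0,0,0,0,0,0,0.0025,0,0,0,0,0,0,0.0025,0,0,0.0222,0,0,0,0.0025,0,0,0.0444,0,0,0,0.0025,0,0,0.0667,0,0,0,0.0025,0,0,0.0889,0,0,0,0.0025,0,0,0.0889]
}}

```text
time_s: 9.6
tcp_pos: [0.5335, 0.1092, 0.1666]
ee_rot: [[-0.445, -0.742, 0.502], [-0.867, 0.497, -0.035], [-0.223, -0.45, -0.864]]
wrist_force: [-5.3, 0.8, 5.8]
gripper_width: 0.174
gripper_force: 30.0
```

Run:
```python
from h import *;from station import r
s=r.sense();go(s,C+.1185*n-Rs(-84)@[.001,-.0005,0],Rs(-180));print((np.array(s["ee_rot"]).T@s["wrist_force"]).round(1),(np.array(s["ee_rot"]).T@s["moment"]).round(2),s["joints"])
```

```text
d [ 0.0011  0.0007 -0.028 ] rot [ 0.08  0.26 63.95]
[ 0.4  1.7 -7.6] [-1.58  0.8  -0.01] [  29.04482753    2.29658445  -53.47953434   63.34593739  -17.84982835
 -117.89563885]
```

Joint 6 is at -118°, with 64° still to turn, so it would just miss the stop at -177°. I turn 44° more, with the pins well under the lip, then let go and regrip with the gripper turned half round.

Converted, 44 degrees is 0.2444.

>>> {"fn": "steer_hand", "kwargs": {
  "ticks": [0,0,0,0,0,0,0.0389,0,0,0,0,0,0,0.0778,0,0,0,0,0,0,0.1167,0,0,0,0,0,0,0.1556,0,0,0,0,0,0,0.1944,0,0,0,0,0,0,0.2222,0,0,0,0,0,0,0.2444,0,0,0,0,0,0,0.2444]
}}

```text
time_s: 10.4
tcp_pos: [0.5338, 0.1098, 0.1669]
ee_rot: [[-0.835, -0.225, 0.502], [-0.279, 0.96, -0.034], [-0.474, -0.168, -0.864]]
wrist_force: [-4.8, 0.8, 5.7]
gripper_width: 0.177
gripper_force: 30.0
```

Run:
```python
from h import *;from station import r
s=r.sense();go(s,C+.1185*n-Rs(-144)@[.001,-.0005,0],Rs(-180));print((np.array(s["ee_rot"]).T@s["wrist_force"]).round(1),(np.array(s["ee_rot"]).T@s["moment"]).round(2),s["joints"])
inhand(r,("scene","wrist"))
```

```text
d [ 0.0007 -0.0011 -0.0279] rot [ 0.23  0.24 19.97]
[ 1.1  0.9 -7.3] [-0.81  1.41  0.02] [  29.05765313    2.29588781  -53.45078619   63.36227267  -17.79877068
 -161.89843678]
scene 0.012 463 [ 0.0019 -0.0011  0.0021 -0.0067] rms 0.0017
scene 0.086 56 [ 0.0045 -0.0011] rms 0.0033
wrist 0.012 1073 [ 0.0013 -0.0005  0.0049 -0.0045] rms 0.0003
wrist 0.086 few 16
```

Converted, -0.004 m is -0.005, -0.003 m is -0.0038.

>>> {"fn": "steer_hand", "kwargs": {
  "ticks": [0,0,0,-0.0038,0,0,0,0,0,0,-0.005,0,0,0,0.5,0,0,-0.005,0,0,0,0.5,0,0,-0.005,0,0,0,0.5,0,0,-0.005,0,0,0,0.5,0,0,-0.005,0,0,0,0.5,0,0,-0.005,0,0,0,0.5,0,0,-0.005,0,0,0]
}}

```text
time_s: 11.3
tcp_pos: [0.5311, 0.1088, 0.1689]
ee_rot: [[-0.837, -0.225, 0.5], [-0.28, 0.959, -0.036], [-0.471, -0.17, -0.865]]
wrist_force: [-0.4, 0.2, -0.6]
gripper_width: 0.486
gripper_force: 0.0
```

Run:
```python
from h import *;from station import r
s=r.sense();go(s,C+.1185*n-Rs(-160)@[.001,-.0005,0],Rs(-160));print((np.array(s["ee_rot"]).T@s["wrist_force"]).round(1))
inhand(r,("scene","wrist"))
```

```text
d [-0.001  -0.0007 -0.0249] rot [0.08 0.08 0.02]
[0.6 0.4 0.4]
scene 0.012 467 [ 0.0005 -0.0004 -0.0008 -0.0062] rms 0.0013
scene 0.086 84 [ 0.0031 -0.0007] rms 0.0035
wrist 0.012 982 [-0.0003  0.0002 -0.0014 -0.0023] rms 0.0003
wrist 0.086 132 [0.0074 0.0009] rms 0.0014
```

Released, and the cartridge stays centred. I retreat 60 mm and turn half round (−180° about the tool z axis, so joint 6 goes to about +18°).

Careful with the scale: shifts go in shares of 800 mm and turns go in shares of 180 degrees. That gives: -0.06 m is -0.075, -0.04 m is -0.05, -40 degrees is -0.2222.

>>> {"fn": "steer_hand", "kwargs": {
  "ticks": [0.5,0,0,-0.025,0,0,0,0.5,0,0,-0.05,0,0,0,0.5,0,0,-0.075,0,0,0,0.5,0,0,-0.075,0,0,-0.0444,0.5,0,0,-0.075,0,0,-0.0889,0.5,0,0,-0.075,0,0,-0.1333,0.5,0,0,-0.075,0,0,-0.1778,0.5,0,0,-0.075,0,0,-0.2222]
}}

```text
time_s: 12.2
tcp_pos: [0.501, 0.111, 0.221]
ee_rot: [[-0.492, -0.713, 0.5], [-0.834, 0.551, -0.036], [-0.25, -0.435, -0.865]]
wrist_force: [0.9, 0.6, 0.0]
gripper_width: 0.501
gripper_force: 0.0
```

>>> {"fn": "steer_hand", "kwargs": {
  "ticks": [0.5,0,0,0,0,0,-0.0444,0.5,0,0,0,0,0,-0.0889,0.5,0,0,0,0,0,-0.1333,0.5,0,0,0,0,0,-0.1778,0.5,0,0,0,0,0,-0.2222,0.5,0,0,0,0,0,-0.2667,0.5,0,0,0,0,0,-0.3111,0.5,0,0,0,0,0,-0.3556]
}}

```text
time_s: 13.0
tcp_pos: [0.501, 0.1109, 0.221]
ee_rot: [[0.425, -0.755, 0.5], [-0.86, -0.508, -0.036], [0.281, -0.415, -0.865]]
wrist_force: [-0.2, 0.8, 0.7]
gripper_width: 0.497
gripper_force: 0.0
```

>>> {"fn": "steer_hand", "kwargs": {
  "ticks": [0.5,0,0,0,0,0,-0.0444,0.5,0,0,0,0,0,-0.0889,0.5,0,0,0,0,0,-0.1333,0.5,0,0,0,0,0,-0.1778,0.5,0,0,0,0,0,-0.2222,0.5,0,0,0,0,0,-0.2667,0.5,0,0,0,0,0,-0.3111,0.5,0,0,0,0,0,-0.3556]
}}

```text
time_s: 13.8
tcp_pos: [0.501, 0.1109, 0.2209]
ee_rot: [[0.865, 0.051, 0.5], [0.08, -0.996, -0.036], [0.496, 0.071, -0.865]]
wrist_force: [0.1, 0.2, -0.9]
gripper_width: 0.504
gripper_force: 0.0
```

Run:
```python
from h import *;from station import r
s=r.sense();go(s,C+.1795*n,Rs(20));print(s["joints"])
c=r.capture("wrist");np.savez("wrist5.npz",**c);w=cloud(c)
q=(w-C)@np.c_[xs,ys,n];m=(abs(q[...,2]-.130)<.008)&(np.hypot(q[...,0],q[...,1])<.045)&(c["pixels"].max(2)<70);A=q[m]
print(m.sum(),A.mean(0).round(4));v=np.linalg.svd(A[:,:2]-A[:,:2].mean(0))[2][0];print(np.degrees(np.arctan2(v[1],v[0])),rect(A))
m=(abs(q[...,2]-.09)<.008)&(np.hypot(q[...,0],q[...,1])<.04);print("bodytop",m.sum(),np.median(q[m],0).round(4),cv2.minEnclosingCircle((q[m][:,:2]*1000).astype(np.float32)))
```

```text
d [ 0.0003  0.0011 -0.0257] rot [ -0.1   -0.08 -11.66]
[ 39.60389507  -4.55085728 -48.13203873  42.5605255  -30.80934936
  20.25944607]
1364 [-0.0027 -0.0022  0.1274]
20.389425874730822 (array([-1. , -1.6]), 58.0, 16.4, 20.8)
bodytop 2265 [-0.0038  0.0033  0.0877] ((-0.024799544364213943, -1.5914756059646606), 32.332794189453125)
```

The wing lies at 20.4°, as expected. I finish the half turn, go back down and grip.

Converted, 0.06 m is 0.075, 0.055 m is 0.0688, -11.5 degrees is -0.0639.

>>> {"fn": "steer_hand", "kwargs": {
  "ticks": [0.5,0,0.0013,0,0,0,-0.0444,0.5,0,0.0013,0,0,0,-0.0639,0.5,0,0.0013,0.025,0,0,-0.0639,0.5,0,0.0013,0.05,0,0,-0.0639,0.5,0,0.0013,0.0688,0,0,-0.0639,0.5,0,0.0013,0.075,0,0,-0.0639,0,0,0.0013,0.075,0,0,-0.0639,0,0,0.0013,0.075,0,0,-0.0639]
}}

```text
time_s: 14.65
tcp_pos: [0.5312, 0.1076, 0.1693]
ee_rot: [[0.839, 0.216, 0.5], [0.27, -0.962, -0.036], [0.473, 0.165, -0.865]]
wrist_force: [0.1, -0.6, -0.1]
gripper_width: 0.396
gripper_force: 0.0
```

>>> {"fn": "steer_hand", "kwargs": {
  "ticks": [0,0,0,0,0,0,0,0,0,0,0,0,0,0,0,0,0,0,0,0,0,0,0,0,0,0,0,0,0,0,0,0,0,0,0,0,0,0,0,0,0,0]
}}

```text
time_s: 15.25
tcp_pos: [0.5314, 0.1084, 0.1698]
ee_rot: [[0.838, 0.218, 0.501], [0.272, -0.962, -0.035], [0.474, 0.165, -0.865]]
wrist_force: [-4.2, 1.1, 3.9]
gripper_width: 0.172
gripper_force: 30.0
```

```bash
python3 - <<'E'
from h import *;from station import r
s=r.sense();go(s,C+.1185*n,Rs(20));print((np.array(s["ee_rot"]).T@s["wrist_force"]).round(1),s["joints"])
E
```

```text
d [-0.0006  0.0006 -0.0243] rot [-0.13 -0.17 -0.47]
[-1.4 -1.4 -5.5] [ 29.92048375   1.85669133 -53.15827943  61.14258318 -18.65656292
  19.22767967]
```

Converted, 0.004 m is 0.005, 0.002 m is 0.0025, 22 degrees is 0.1222.

>>> {"fn": "steer_hand", "kwargs": {
  "ticks": [0,0,0,0.0025,0,0,0,0,0,0,0.005,0,0,0,0,0,0,0.005,0,0,0.0333,0,0,0,0.005,0,0,0.0667,0,0,0,0.005,0,0,0.0944,0,0,0,0.005,0,0,0.1111,0,0,0,0.005,0,0,0.1222,0,0,0,0.005,0,0,0.1222]
}}

```text
time_s: 16.05
tcp_pos: [0.5337, 0.1079, 0.1667]
ee_rot: [[0.858, -0.113, 0.502], [-0.11, -0.993, -0.036], [0.502, -0.024, -0.864]]
wrist_force: [-4.0, 0.8, 7.0]
gripper_width: 0.18
gripper_force: 30.0
```

```bash
python3 - <<'E'
from h import *;from station import r
s=r.sense();R=np.array(s["ee_rot"]);go(s,C+.1185*n,Rs(0));print((R.T@s["wrist_force"]).round(1),(R.T@s["moment"]).round(2))
E
```

```text
d [-0.0008  0.0005 -0.0281] rot [-0.15 -0.16 -2.53]
[-0.  -0.5 -8.1] [-0.07 -1.35 -0.1 ]
```

Converted, 2 degrees is 0.0111.

>>> {"fn": "steer_hand", "kwargs": {
  "ticks": [0,0,0,0,0,0,0.0056,0,0,0,0,0,0,0.0111,0,0,0,0,0,0,0.0111]
}}

```text
time_s: 16.35
tcp_pos: [0.5337, 0.108, 0.1667]
ee_rot: [[0.853, -0.142, 0.502], [-0.143, -0.989, -0.035], [0.501, -0.042, -0.864]]
wrist_force: [-4.3, 1.0, 7.3]
gripper_width: 0.177
gripper_force: 30.0
```

```bash
python3 - <<'E'
from h import *;from station import r
s=r.sense();R=np.array(s["ee_rot"]);go(s,C+.1185*n,Rs(0));print((R.T@s["wrist_force"]).round(1),(R.T@s["moment"]).round(2))
E
```

```text
d [-0.0007  0.0006 -0.0281] rot [-0.16 -0.16 -4.47]
[-0.2 -0.7 -8.5] [-0.04 -1.35 -0.19]
```

The torque is starting to build at the stop. I ease back to the notch centre, let the spring lift the pins, and open.

Converted, -0.007 m is -0.0088, -0.006 m is -0.0075, -4 degrees is -0.0222.

>>> {"fn": "steer_hand", "kwargs": {
  "ticks": [0,0,0,0,0,0,-0.0111,0,0,0,0,0,0,-0.0222,0,0,0,-0.0038,0,0,-0.0222,0,0,0,-0.0075,0,0,-0.0222,0,0,0,-0.0088,0,0,-0.0222,0,0,0,-0.0088,0,0,-0.0222]
}}

```text
time_s: 16.95
tcp_pos: [0.5298, 0.108, 0.172]
ee_rot: [[0.862, -0.082, 0.5], [-0.074, -0.997, -0.036], [0.502, -0.006, -0.865]]
wrist_force: [-2.0, 0.5, 3.1]
gripper_width: 0.175
gripper_force: 30.0
```

```bash
python3 - <<'E'
from h import *;from station import r
s=r.sense();R=np.array(s["ee_rot"]);go(s,C+.1185*n,Rs(0));print((R.T@s["wrist_force"]).round(1),(R.T@s["moment"]).round(2))
E
```

```text
d [-0.0001  0.0003 -0.0215] rot [-0.12 -0.09 -0.49]
[-0.1 -0.4 -3.7] [-0.06 -1.08 -0.07]
```

>>> {"fn": "steer_hand", "kwargs": {
  "ticks": [0.5,0,0,0,0,0,0,0.5,0,0,0,0,0,0,0.5,0,0,0,0,0,0,0.5,0,0,0,0,0,0,0.5,0,0,0,0,0,0,0.5,0,0,0,0,0,0,0.5,0,0,-0.025,0,0,0,0.5,0,0,-0.05,0,0,0]
}}

```text
time_s: 17.75
tcp_pos: [0.5089, 0.1087, 0.2057]
ee_rot: [[0.863, -0.083, 0.498], [-0.075, -0.997, -0.038], [0.499, -0.005, -0.867]]
wrist_force: [0.7, 0.5, -0.1]
gripper_width: 0.499
gripper_force: 0.0
```

>>> {"fn": "steer_hand", "kwargs": {
  "ticks": [0.5,0,0,-0.0375,0,0,0,0.5,0,0,-0.075,0,0,0,0.5,0,0,-0.075,0,0,0,0.5,0,0,-0.075,0,0,0]
}}

```text
time_s: 18.15
tcp_pos: [0.4795, 0.112, 0.2588]
ee_rot: [[0.862, -0.081, 0.501], [-0.074, -0.997, -0.034], [0.502, -0.007, -0.865]]
wrist_force: [1.1, -0.2, -0.7]
gripper_width: 0.503
gripper_force: 0.0
```

Run:
```python
from h import *;from station import r
c=r.capture("wrist");w=cloud(c);q=(w-C)@np.c_[xs,ys,n]
h=q[...,2];rr=np.hypot(q[...,0],q[...,1])
m=(abs(h-.092)<.010)&(rr<.04);B=q[m];print("bodytop",m.sum(),np.median(B,0).round(4),cv2.minEnclosingCircle((B[:,:2]*1000).astype(np.float32)))
m=(abs(h-.131)<.010)&(rr<.045)&(c["pixels"].max(2)<70);A=q[m];v=np.linalg.svd(A[:,:2]-A[:,:2].mean(0))[2][0]
print(m.sum(),np.median(A,0).round(4),np.degrees(np.arctan2(v[1],v[0])),rect(A))
c=r.capture("scene");cv2.imwrite("pics/scene6.png",cv2.resize(c["pixels"][130:250,220:360,::-1],None,fx=5,fy=5,interpolation=2))
```

```text
bodytop 1865 [-0.0042  0.0014  0.0906] ((-0.6204396486282349, -0.09954159706830978), 32.522586822509766)
1012 [-0.0037  0.0002  0.1305] -0.5138021194835031 (array([-1.4,  0.3]), 15.2, 58.2, 89.3)
```

View pics/scene6.png

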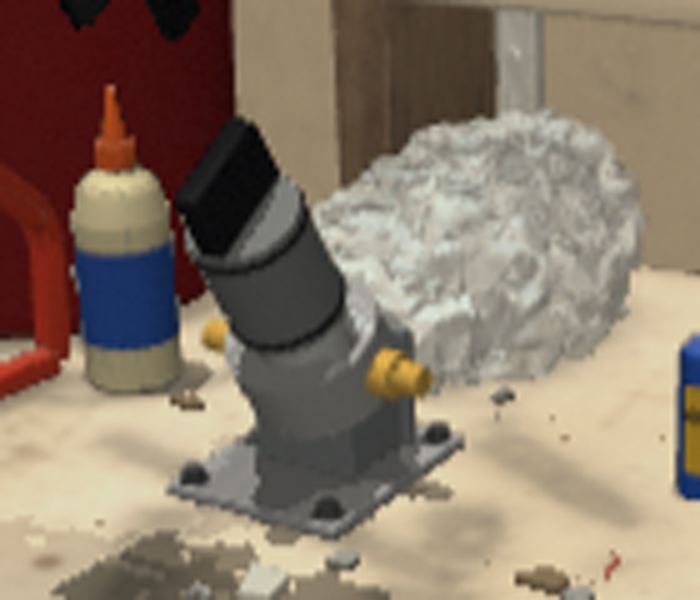

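The cartridge is seated and released with its wing along the socket's x axis (−0.5°). It sits 3 mm higher than mid-turn, so the pins are in the notches.

```bash
python3 -c "
from station import r
print(r.finish_job())"
```

```text
the job is handed in; nothing more can be done
None
```

The tall cartridge is seated and locked in the filter head, the gripper is clear of it, and the job was handed in at about 18 s; no verdict came back, and I did not re-measure the bystanders.

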